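# Clamp a spice jar in the jar vise with its tab to the front

## Robot

A 7-joint arm with a two-finger parallel gripper is mounted at the origin on the work surface. World frame = base frame: x ahead of the robot, y to its left, z up, the work surface at z = 0. Lengths are in m, angles in rad, forces in N, time in s.
With the tool pointing down it reaches from about 0.425 to 0.875 m from the base axis. Payload 4.7 kg.
Tool frame: the origin (TCP) lies at the very end of the fingers, on their centre line; the grasp point (between the pads) lies 19 mm behind it; z points along the fingers, y is the line along which they close (so a half turn about z gives the same grasp; the last joint's range is limited). The gripper opens to 85 mm and grips with 20 to 120 N. Pads are 22 mm wide; open, the fingers measure 114 mm over their backs; the gripper's body (76 mm by 85 mm) begins 54 mm behind the grasp point. The pads swing forward as they close: fully open they stand 13 mm farther back than shut.
Start: joints at [1.308, 0.321, -0.07, 1.45, 0.023, 1.371, -0.057], TCP at [0.178, -0.625, 0.231] pointing down, gripper open.
Joint ranges: [-2.86, 2.86], [-0.3, 2.09], [-1.38, 1.24], [0.06, 2.45], [-1.56, 4.7], [0.09, 2.05], [-2.69, 2.69]. Speed limits (rad/s): [2.57, 2.57, 3.14, 3.14, 3.14, 3.14, 3.14].

## Interface

Orientations are given as a unit quaternion [x, y, z, w].
In Python, from cell import env, snapshot, calibration, order, silhouettes gives the robot as it stands. The module is installed in compiled form; this text tells all that it offers.
- The arm moves only by the tool move_arm, never from a script. Its argument "moves" is a list of rows, each an object with "slide": the shift along the tool's x, y, z in mm, a list of three; "turn": the turn about the tool's z in degrees. In form: [{"slide": [x, y, z], "turn": turn}, ...]. A call has 1 to 12 rows; each row is the pose to reach, as a shift and turn from the pose commanded when the call began, along the tool's axes at that moment; what a row does not reach only later rows make up. A row lasts 1/12 s, in which the tool goes at most 41.7 mm and 7.16 degrees, less where a joint would pass 70% of its speed; a pose out of reach is approached as far as the arm can. A call with a gripper value outside its range is refused whole. "jaw" is the closure, from -1 (fully open) to 1 (shut), set as the call begins (left out, the last holds). The fingers move at their own pace and stop on an object; "newtons" is the grip in N (left out, the last holds). Time passes only in rows, so rows that repeat a pose let the fingers close. It gives the time, the measured TCP pose, the force, the opening and the grip force at its end, in the units of the state.
- env.read_state(): the state, without advancing time (a new reading comes with each control period).
- snapshot(name): name is "scene" or "top" or "wrist"; returns the picture (384x512x3 uint8, blue, green, red); there is no depth.
- calibration(name): a dict with "fx", "fy", "cx", "cy" (pixels), "R" (3x3) and "t" (3): a world point X has camera coordinates R X + t. Camera axes: x right, y down, z forward; pixel columns grow to the right and rows downward; lengths in m; the calibration is good to about 2 mm. A picture is of the moment at which its call begins: read the wrist's pose just before it. calibration takes no time and is no camera call; for the wrist camera it gives the pose at the moment of the call.
- order.hand_in(): hands the job in; it is judged then, once.
Trained networks look in the newest picture that a camera, given by its name, has taken for a name from the list of things; names that differ only in an ending like _2 or _b are one class to them, and where a whole thing is asked for, a point or a joint stands for the part that bears it (a point fixed in the world has none). Each returns a list of dicts, best first, with "p" (0 to 1); they miss things now and then, are a little off and sometimes report something else, mostly with a low value. They report only what shows in the picture. A call takes as long as a camera call. They do not tell look-alikes from the thing itself.
- silhouettes(camera, thing): "pixels" (384x512 bool, what is visible of it) and "at" ([column, row] in pixels, amid what is visible of it).
The state is a dict: "t": time; "joint_positions": joint angles; "joint_vel": joint speeds; "tau": joint torques, N m; "position": TCP position; "orientation": TCP orientation; "ft_force": force on the tool from outside, world axes, zero at the start; "wrist_torque": the same for the moment, N m; "grip_width": finger opening in m; "grasp_force": force on a finger pad.
Only numpy, scipy, OpenCV 4.12 (cv2) and the standard library are available. Lean on these libraries where they do the work, as an engineer would, in place of code of your own. Each camera call takes 0.05 s, during which the arm holds its last target. There are 200 camera calls.

## Task

Turn the spice jar that stands between the jaws of the counter-top jar clamp so that its cap's flip tab points straight out over the front edge, the way the raised arrow on the base points. Then crank the handle clockwise until the moving jaw has pushed the jar against the back stop and grips it firmly, but stop well before the glass is strained. The jar must stay standing on the base with its tab still to the front, and everything else on the counter stays where it is.

Things in the scene. Friction and masses are not known exactly. Their poses are not given: they have to be found in the camera images.
- clamp: jar clamp, a vise fixed to the counter: base plate 150 (x) x 370 (y) x 16 mm, origin under its centre, z up; +x is its front. A grey gear housing (85 x 90 mm, top at z 91) stands at y 70 to 160, the crank on top. The jaw comes out of the housing and moves to -y; the jar stands between it and the back stop at the -y end
- arrow (a point): tip of the raised white arrow on the base plate (35 mm long, 4 mm high) at clamp x 70, y -55; it points to the clamp's front (+x)
- seat_mid (a point): clamp x 0, y -55, on top of the plate: middle of the stop's range. The back stop is an aluminium V, open to +y, top at z 70; it centres the jar on clamp x = 0. It is adjustable and its setting is not reported: the axis of a jar seated in it lies anywhere from 8 mm before to 8 mm beyond this point along y
- crank (a joint): crank angle (rad): grows clockwise seen from above, which closes the jaw, 7 mm per rad. Starts at 0 to 1.9, ends at 13. Friction holds it where it is left. Push needed at the knob: about 6 N running free, 9.5 N when the jaw presses the jar with 30 N, 12 N at 50 N; these are felt while it turns, roughly half when the hand halts
- crank_axis (a point): point on the crank's upright axis (clamp x 0, y 115), 131 mm above the counter, level with the middle of the knob. The crank arm is a flat bar 24 mm wide, its top 113 mm above the counter, reaching 71 mm from the axis
- crank_knob (a point): middle of the crank's knob, an upright black cylinder 26 mm in diameter, 113 to 149 mm above the counter, 60 mm from the axis; it goes round with the crank and is free on all sides above the arm, so closed fingers can push it round. Nothing else on the clamp stands as high
- jaw: the moving jaw's carriage, aluminium, 75 mm wide, top at z 71; origin in the middle of its thickness at counter height, at clamp y = 61 mm - 7 mm per rad of crank angle; axes as the clamp's. It carries the sprung pad
- jaw_face (a point): face of the jaw's dark pad when free (31 mm in front of the carriage origin; pad 75 wide, top at z 70). The pad gives 1 mm per 4 N, 14 mm at most; this point does not move with the give. Pad pressure of 14 to 60 N is a firm grip: pad pushed in 4 to 14 mm, about 1 rad of crank past where the V stops the jar. Over 80 N strains the glass
- jar: spice jar to be clamped, 0.15 to 0.3 kg, origin under its centre, z up, loose on the base plate (16 mm up), its axis 5 to 37 mm short of the seat. Glass 54 mm in diameter, 85 high; white cap 48 mm in diameter, 88 to 112 mm up, fast on the jar: turning it turns the jar. A flip tab sticks out along the jar's +x; it starts 0.5 to 1.4 rad anticlockwise (from above) of the clamp's +x
- jar_tab (a point): outer end of the jar's flip tab: 18 mm wide, 8 mm thick, reaching 47 mm from the jar's axis, 104 mm above its underside
- turntable: grey plastic lazy-Susan, 240 mm in diameter, 34 mm high, fixed, origin under its centre; leave alone
- spice_a: spice jar without tab, 54 x 112 mm, on the turntable, origin under its centre; leave alone
- spice_b: another such jar on the turntable; leave alone
- mixer: teal hand mixer, 170 x 80 x 130 mm, origin under its centre; leave alone
- beater_a: wire beater, 170 mm long, lying; origin where its shaft meets the wires; leave alone
- beater_b: the second beater; leave alone
- bowl: white melamine bowl, 170 mm across, 70 mm high, origin under its centre; leave alone
- mug: white mug, 80 mm across, 90 mm high, origin under its centre; leave alone
Mind the look-alikes: they are no part of the job. What is shaped like the jar but red or yellow is not meant.

How it is judged:
On the way, in this order (a step that is already met when the one before it is completed fails the run):
1. the jar, standing on the base, is turned so that its tab points to the clamp's front (angle between the x axis of jar and the x axis of clamp, either way round below 0.25 rad and x of jar_tab in the frame of clamp above 0.02 m and angle between jar's own z axis and vertical below 0.1 rad and z of jar in the frame of clamp between 0.01 and 0.022 m), for 0.2 s.
2. the jaw has been cranked onto the jar and grips it firmly (contact force between jaw and jar between 14 and 60 N), for 0.2 s.
At the end, for the whole second after the job is handed in: The jaw's pad presses on the jar with 14 to 60 N (clamped against the stop); the jar stands upright on the base plate (within 0.1 rad), at rest, its tab pointing to the clamp's front within 0.25 rad (all of step 1 and all of step 2 and linear speed of jar below 0.02 m/s and angular speed of jar below 0.2 rad/s); the robot touches nothing.
It fails at once if the jar is squeezed with more than 80 N (contact force between jaw and jar above 80 N).
It fails at once if the jar is tipped or taken off the base (angle between jar's own z axis and vertical above 0.4 rad or z of jar in the frame of clamp above 0.06 m).
It fails at once if a bystander is disturbed (distance of any of spice_a, spice_b, mixer, beater_a, beater_b, bowl, mug from where it was at the start of the episode above 0.03 m).
It also fails if it takes over 72 s, if anything falls off the work surface, if the arm or the gripper's body presses on something with over 40 N, if the wrist force passes 120 N, or if a joint passes its speed limit or range.

## Working session

There is one attempt and no reset: what is moved stays moved. The work goes in short steps, Python scripts to look and compute and a tool call to move; the robot and the scene stay as the last step left them, time stands still between calls to the robot, and variables do not carry over. Pictures are saved under pics/ and viewed, at most 10 in all, crops included, and the job is handed in when it is done.

Besides the shell and the picture viewer there is one more tool, called after "Call:" by a JSON object that holds its "fn" and its "kwargs". move_arm: Moves the arm, as the interface text tells. Its arguments: {"type":"object","properties":{"moves":{"type":"array","items":{"type":"object","properties":{"slide":{"type":"array","items":{"type":"number"}},"turn":{"type":"number"}}}},"jaw":{"type":"number"},"newtons":{"type":"number"}},"required":["moves"]}

```bash
mkdir -p pics; python3 - <<'E'
from cell import *
import cv2,numpy as np
s=env.read_state(); print(s['t'],s['position'],s['orientation'],s['grip_width'])
a=snapshot('scene'); b=snapshot('top')
cv2.imwrite('pics/s.png',a);cv2.imwrite('pics/t.png',b)
for c in('scene','top'):
    k=calibration(c);print(c,k['fx'],k['cx'],k['cy'],np.round(k['R'],3).tolist(),np.round(k['t'],3))
    for n in('clamp','arrow','crank_knob','crank','jaw','jar','jar_tab'):
        print(n,[(round(d['p'],2),np.round(d['at']).tolist(),int(d['pixels'].sum())) for d in silhouettes(c,n)][:4])
E
```

```text
0.0 [ 0.1774407  -0.62474442  0.23021333] [ 9.90433672e-01  1.37986281e-01 -1.58122206e-04 -9.49873311e-04] 0.08551178794201376
scene 392.60632639881254 261.92828128260084 192.82580481847137 [[0.089, 0.996, -0.002], [0.855, -0.078, -0.512], [-0.51, 0.044, -0.859]] [-0.029 -0.413  1.523]
clamp [(0.61, [271.0, 214.0], 4335)]
arrow [(0.71, [274.0, 214.0], 3960)]
crank_knob [(0.53, [291.0, 213.0], 244), (0.27, [271.0, 214.0], 4204)]
crank [(0.47, [292.0, 213.0], 213)]
jaw [(0.84, [267.0, 210.0], 364)]
jar [(0.92, [247.0, 200.0], 554), (0.69, [210.0, 296.0], 571)]
jar_tab [(0.91, [204.0, 139.0], 475), (0.71, [248.0, 201.0], 469), (0.55, [209.0, 296.0], 544)]
top 436.6385635686965 249.50310192796917 192.86234071373758 [[0.02, -1.0, 0.016], [-0.994, -0.021, -0.112], [0.112, -0.014, -0.994]] [-0.058  0.589  1.587]
clamp [(0.87, [240.0, 201.0], 3264), (0.65, [220.0, 182.0], 176)]
arrow [(0.56, [242.0, 201.0], 3503), (0.17, [357.0, 218.0], 283)]
crank_knob [(0.62, [220.0, 183.0], 170), (0.19, [240.0, 202.0], 3354)]
crank [(0.58, [357.0, 216.0], 255)]
jaw [(0.78, [236.0, 200.0], 201), (0.7, [240.0, 202.0], 3603), (0.48, [219.0, 180.0], 176), (0.41, [117.0, 251.0], 1702)]
jar [(0.75, [283.0, 272.0], 269), (0.72, [234.0, 199.0], 192), (0.71, [251.0, 204.0], 248), (0.51, [288.0, 132.0], 248)]
jar_tab [(0.69, [285.0, 274.0], 234), (0.68, [253.0, 203.0], 207), (0.56, [289.0, 130.0], 265)]
```

```bash
python3 - <<'E'
import cv2,numpy as np
a=cv2.imread('pics/s.png');b=cv2.imread('pics/t.png')
cv2.imwrite('pics/s2.png',cv2.resize(a[150:270,195:355],None,fx=5,fy=5,interpolation=2))
cv2.imwrite('pics/t2.png',cv2.resize(b[140:260,170:330],None,fx=5,fy=5,interpolation=2))
E
```

```text
(no output)
```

View pics/s.png

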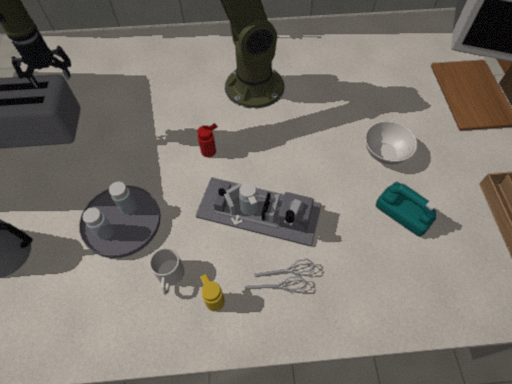

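View pics/s2.png

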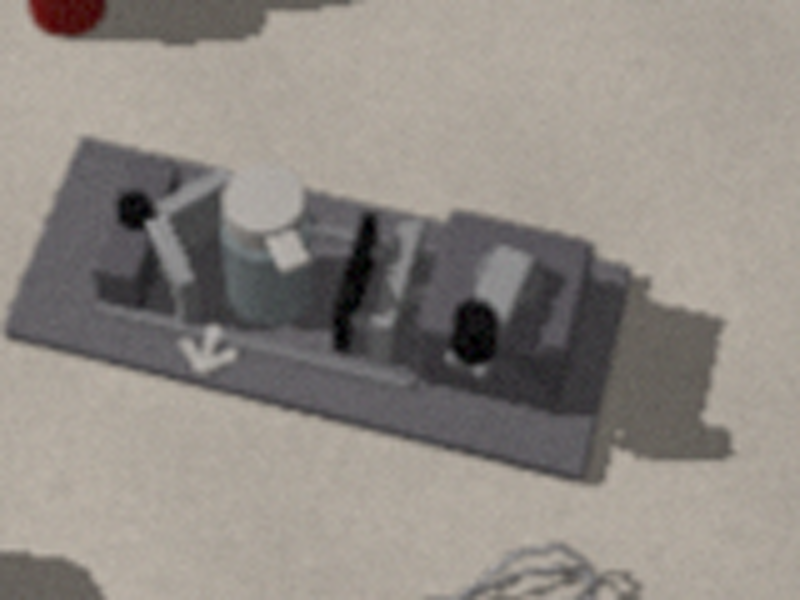

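View pics/t2.png

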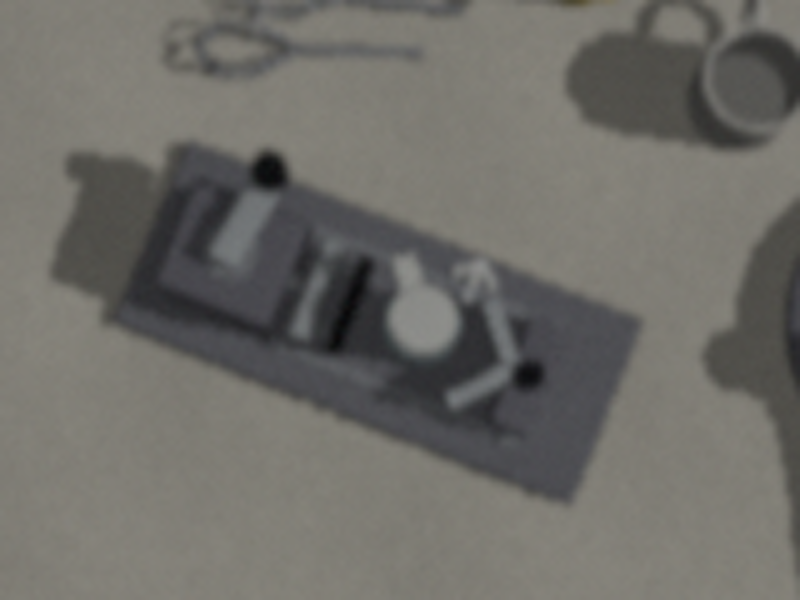

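```bash
cat > h.py <<'E'
import numpy as np
from cell import *
from scipy.optimize import least_squares
def proj(k,X):
    c=np.asarray(k['R'])@X+k['t']; return np.array([k['fx']*c[0]/c[2]+k['cx'],k['fy']*c[1]/c[2]+k['cy']])
def ray(k,u,z):
    R=np.asarray(k['R']);C=-R.T@k['t'];d=R.T@np.array([(u[0]-k['cx'])/k['fx'],(u[1]-k['cy'])/k['fy'],1]);return C+d*(z-C[2])/d[2]
def rot(a): return np.array([[np.cos(a),-np.sin(a)],[np.sin(a),np.cos(a)]])
E
cat > fit.py <<'E'
from h import *
K={c:calibration(c) for c in('scene','top')}
O={'scene':(195,150),'top':(170,140)}
def px(c,u): return (np.array(u)+.5)/5-.5+O[c]
C={'top':[(642,318),(185,143),(572,500),(110,318)],'scene':[(8,332),(585,478),(82,138),(630,265)]}
L=np.array([(.075,-.185),(.075,.185),(-.075,-.185),(-.075,.185)])
obs=[(c,px(c,u),l,.016) for c in C for u,l in zip(C[c],L)]
obs+=[('top',px('top',(472,262)),(.070,-.055),.02),('scene',px('scene',(203,377)),(.070,-.055),.02)]
def W(p,l,z): return np.append(p[:2]+rot(p[2])@np.array(l),z)
f=lambda p:np.concatenate([proj(K[c],W(p,l,z))-u for c,u,l,z in obs])
r=least_squares(f,[.6,0,-.3],loss='soft_l1');p=r.x
print('clamp',p,np.round(f(p).reshape(-1,2),1).tolist())
P={'knob':(.131,(268,170),(474,325)),'cap':(.128,(423,318),(263,200)),'tab':(.122,(405,257),(293,255)),'arrow':(.02,(472,262),(203,377))}
for n,(z,a,b) in P.items():
    for c,u in(('top',a),('scene',b)):
        X=ray(K[c],px(c,u),z);print(n,c,X.round(4),'in clamp',(rot(-p[2])@(X[:2]-p[:2])).round(4))
E
python3 fit.py
```

```text
clamp [ 0.55120023 -0.02927949 -0.35455714] [[0.1, -0.1], [-0.1, -1.0], [-0.1, 1.0], [-0.2, 0.9], [-1.4, 0.4], [0.8, 0.1], [-0.3, -0.1], [1.2, 0.1], [1.4, -0.4], [0.2, -0.8]]
knob top [0.6449 0.0493 0.131 ] in clamp [0.0606 0.1062]
knob scene [0.6369 0.0491 0.131 ] in clamp [0.0532 0.1032]
cap top [ 0.5435 -0.0613  0.128 ] in clamp [ 0.0039 -0.0327]
cap scene [ 0.5436 -0.0616  0.128 ] in clamp [ 0.0041 -0.033 ]
tab top [ 0.5867 -0.048   0.122 ] in clamp [ 0.0398 -0.0052]
tab scene [ 0.5782 -0.0471  0.122 ] in clamp [ 0.0315 -0.0073]
arrow top [ 0.5959 -0.0999  0.02  ] in clamp [ 0.0665 -0.0507]
arrow scene [ 0.6002 -0.1059  0.02  ] in clamp [ 0.0726 -0.0548]
```

The scene shows three candidates. The white-capped jar is between the jaws at scene (248,193). The red one is at (207,140) and the yellow one at (212,294). Only the white one stands on the clamp, and the crop confirms it, with its tab toward the housing and front. The fit residual is about 1 px and the jar is near clamp (0.004,-0.033), tab about 0.66 rad anticlockwise. Next I move above it.

Call:
{"fn": "move_arm", "kwargs": {"moves": [{"slide":[42,-37,2],"turn":0},{"slide":[84,-74,5],"turn":0},{"slide":[126,-111,8],"turn":0},{"slide":[168,-148,10],"turn":0},{"slide":[210,-185,12],"turn":0},{"slide":[253,-221,15],"turn":0},{"slide":[295,-258,18],"turn":0},{"slide":[337,-295,20],"turn":0},{"slide":[380,-331,22],"turn":0},{"slide":[422,-368,25],"turn":0},{"slide":[464,-405,28],"turn":0},{"slide":[506,-442,30],"turn":0}], "jaw": -1, "newtons": 25}}

```text
t: 1.8
position: [0.4505, -0.2046, 0.2093]
orientation: [0.99, 0.138, 0.0, 0.001]
ft_force: [0.2, 0.2, -0.2]
grip_width: 0.0858
grasp_force: 0.0
```

Call:
{"fn": "move_arm", "kwargs": {"moves": [{"slide":[125,-109,5],"turn":0},{"slide":[125,-109,5],"turn":0}]}}

```text
t: 1.97
position: [0.4959, -0.1348, 0.2069]
orientation: [0.99, 0.138, 0.0, 0.001]
ft_force: [1.1, -0.4, -0.1]
grip_width: 0.085
grasp_force: 0.0
```

Call:
{"fn": "move_arm", "kwargs": {"moves": [{"slide":[35,-30,2],"turn":0},{"slide":[55,-48,6],"turn":0},{"slide":[55,-48,6],"turn":0},{"slide":[55,-48,6],"turn":0}]}}

```text
t: 2.3
position: [0.5354, -0.0729, 0.2003]
orientation: [0.99, 0.14, -0.0, -0.0]
ft_force: [-0.4, -1.0, -0.1]
grip_width: 0.085
grasp_force: 0.0
```

```bash
python3 - <<'E'
from h import *
import cv2
s=env.read_state();print(s['t'],s['position'],s['orientation'])
k=calibration('wrist');a=snapshot('wrist')
cv2.imwrite('pics/w1.png',a);np.savez('w1.npz',**{q:np.array(k[q]) for q in k})
for n,X in {'cap':(.5435,-.0613,.128),'tab':(.583,-.0476,.122)}.items():print(n,proj(k,np.array(X)))
for n in('jar','jar_tab'):
  print(n,[(round(d['p'],2),np.round(d['at']).tolist(),int(d['pixels'].sum())) for d in silhouettes('wrist',n)])
E
```

```text
2.3 [ 0.53539812 -0.07291183  0.20027708] [ 9.90090175e-01  1.40432505e-01 -7.03290005e-05 -3.88920531e-04]
cap [238.41258089 190.53990465]
tab [234.60762194 126.55679674]
jar [(0.87, [239.0, 174.0], 5638), (0.73, [167.0, 98.0], 44970), (0.55, [283.0, 356.0], 1138), (0.2, [65.0, 34.0], 4207)]
jar_tab [(0.6, [235.0, 176.0], 5723), (0.6, [282.0, 357.0], 1156)]
```

View pics/w1.png

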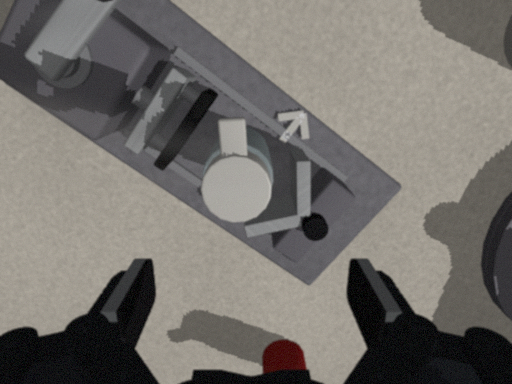

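Wrist picture: cap centre is at (237,188), tab end at (232,121), arrow tip at (307,115), V inner apex near (298,216) and dark pad face edge from (217,93) to (163,167). I back-project these.

```bash
python3 - <<'E'
from h import *
k=dict(np.load('w1.npz'))
p=np.array([.5512,-.0293,-.3546])
for n,z,u in [('cap',.128,(237,188)),('tab',.124,(232,121)),('arrow',.02,(307,115)),('cornerF-',.016,(400,187)),('cornerB-',.016,(308,285)),('Vapex',.07,(298,216)),('VendF',.07,(298,162)),('VendB',.07,(246,226)),('padF',.07,(217,95)),('padB',.07,(164,167)),('knob tip?',.113,(120,-5))]:
    X=ray(k,u,z);print(n,X.round(4),(rot(-p[2])@(X[:2]-p[:2])).round(4))
E
```

```text
cap [ 0.545  -0.0599  0.128 ] [ 0.0048 -0.0309]
tab [ 0.5862 -0.0451  0.124 ] [ 0.0384 -0.0026]
arrow [ 0.5962 -0.1093  0.02  ] [ 0.0699 -0.0594]
cornerF- [ 0.5542 -0.2245  0.016 ] [ 0.0706 -0.182 ]
cornerB- [ 0.4179 -0.1734  0.016 ] [-0.075  -0.1814]
Vapex [ 0.5153 -0.121   0.07  ] [-0.0018 -0.0985]
VendF [ 0.5613 -0.1054  0.07  ] [ 0.0359 -0.0678]
VendB [ 0.4934 -0.08    0.07  ] [-0.0366 -0.0676]
padF [ 0.5945 -0.0278  0.07  ] [0.0401 0.0164]
padB [5.262e-01 3.000e-04 7.000e-02] [-0.0337  0.0191]
knob tip? [0.6379 0.0388 0.113 ] [0.0577 0.094 ]
```

Call:
{"fn": "move_arm", "kwargs": {"moves": [{"slide":[12,-9,15],"turn":0},{"slide":[12,-9,45],"turn":-2},{"slide":[12,-9,75],"turn":-2},{"slide":[12,-9,90],"turn":-2},{"slide":[12,-9,97],"turn":-2},{"slide":[12,-9,97],"turn":-2},{"slide":[12,-9,97],"turn":-2}]}}

```text
t: 3.03
position: [0.5443, -0.0646, 0.1042]
orientation: [0.988, 0.154, 0.0, 0.0]
ft_force: [0.3, 1.0, 0.5]
grip_width: 0.0853
grasp_force: 0.0
```

Call:
{"fn": "move_arm", "kwargs": {"moves": [{"slide":[1,-4,0],"turn":0},{"slide":[1,-4,0],"turn":0}]}}

```text
t: 3.2
position: [0.5448, -0.0587, 0.1051]
orientation: [0.988, 0.155, 0.001, 0.0]
ft_force: [-0.3, 0.3, 0.2]
grip_width: 0.0855
grasp_force: 0.0
```

Call:
{"fn": "move_arm", "kwargs": {"moves": [{"slide":[0,0,0],"turn":0},{"slide":[0,0,0],"turn":0},{"slide":[0,0,0],"turn":0},{"slide":[0,0,0],"turn":0},{"slide":[0,0,0],"turn":0},{"slide":[0,0,0],"turn":0},{"slide":[0,0,0],"turn":0},{"slide":[0,0,0],"turn":0}], "jaw": 1, "newtons": 25}}

```text
t: 3.87
position: [0.5441, -0.0595, 0.104]
orientation: [0.988, 0.155, 0.0, 0.0]
ft_force: [-0.7, -0.9, 5.4]
grip_width: 0.0474
grasp_force: 26.0
```

Call:
{"fn": "move_arm", "kwargs": {"moves": [{"slide":[0,0,0],"turn":5},{"slide":[0,0,0],"turn":10},{"slide":[0,0,0],"turn":15},{"slide":[0,0,0],"turn":20},{"slide":[0,0,0],"turn":25},{"slide":[0,0,0],"turn":30},{"slide":[0,0,0],"turn":35},{"slide":[-3,2,0],"turn":39},{"slide":[-6,4,0],"turn":39},{"slide":[-9,6,0],"turn":39},{"slide":[-11,7,0],"turn":39},{"slide":[-11,7,0],"turn":39}]}}

```text
t: 4.87
position: [0.5358, -0.0695, 0.1039]
orientation: [0.983, -0.183, 0.001, -0.0]
ft_force: [2.3, 2.4, 5.6]
grip_width: 0.0469
grasp_force: 26.0
```

Call:
{"fn": "move_arm", "kwargs": {"moves": [{"slide":[0,0,0],"turn":0},{"slide":[0,0,0],"turn":0},{"slide":[0,0,0],"turn":0},{"slide":[0,0,0],"turn":0},{"slide":[0,0,0],"turn":0}], "jaw": -1}}

```text
t: 5.28
position: [0.5348, -0.0697, 0.1029]
orientation: [0.983, -0.183, -0.001, 0.0]
ft_force: [-0.1, -0.6, 0.5]
grip_width: 0.0853
grasp_force: 0.0
```

Call:
{"fn": "move_arm", "kwargs": {"moves": [{"slide":[0,0,-15],"turn":0},{"slide":[0,0,-45],"turn":0},{"slide":[-10,0,-80],"turn":0},{"slide":[-20,0,-100],"turn":0},{"slide":[-20,0,-100],"turn":0},{"slide":[-20,0,-100],"turn":0}]}}

```text
t: 5.78
position: [0.5172, -0.0623, 0.2046]
orientation: [0.983, -0.183, 0.001, 0.001]
ft_force: [-0.1, -0.3, 0.0]
grip_width: 0.0851
grasp_force: 0.0
```

```bash
python3 - <<'E'
from h import *
import cv2
s=env.read_state();print(s['t'],s['position'],s['orientation'])
k=calibration('wrist');a=snapshot('wrist')
cv2.imwrite('pics/w2.png',a);np.savez('w2.npz',**{q:np.array(k[q]) for q in k})
E
```

```text
5.7833 [ 0.51721851 -0.062255    0.20460744] [ 9.83052336e-01 -1.83319368e-01  1.35824145e-03  5.18432917e-04]
```

View pics/w2.png

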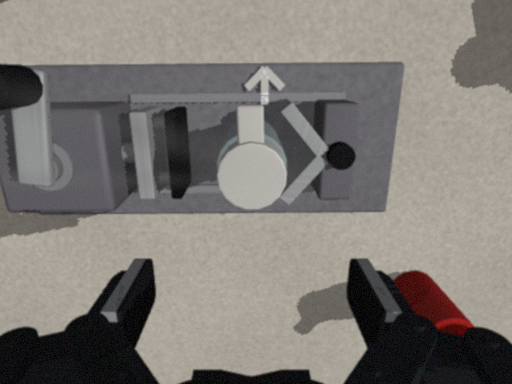

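The tab now points to the front: cap centre (252,174), tab end (251,107), arrow tip (265,68). The knob is at the left edge near (15,88).

```bash
python3 - <<'E'
from h import *
k=dict(np.load('w2.npz'))
p=np.array([.5512,-.0293,-.3546])
for n,z,u in [('cap',.128,(252,174)),('tab',.124,(251,107)),('arrow',.02,(265,69)),('cornerF-',.016,(403,63)),('cornerB-',.016,(386,211)),('Vapex',.07,(323,154)),('VendF',.07,(284,107)),('VendB',.07,(283,201)),('padF',.07,(189,107)),('padB',.07,(188,190)),('knobtop',.149,(12,88)),('armend',.113,(35,185))]:
    X=ray(k,u,z);print(n,X.round(4),(rot(-p[2])@(X[:2]-p[:2])).round(4))
ax=p[:2]+rot(p[2])@[0,.115];print('axis',ax)
E
```

```text
cap [ 0.5368 -0.0697  0.128 ] [ 0.0006 -0.0429]
tab [ 0.5778 -0.0848  0.124 ] [ 0.0442 -0.0428]
arrow [ 0.5957 -0.1055  0.02  ] [ 0.0682 -0.056 ]
cornerF- [ 0.555  -0.2253  0.016 ] [ 0.0716 -0.1825]
cornerB- [ 0.4173 -0.1758  0.016 ] [-0.0747 -0.1838]
Vapex [ 0.5158 -0.1254  0.07  ] [ 0.0002 -0.1024]
VendF [ 0.5637 -0.1077  0.07  ] [ 0.0389 -0.0691]
VendB [ 0.4883 -0.0803  0.07  ] [-0.0413 -0.0697]
padF [ 0.591 -0.037  0.07 ] [0.04   0.0066]
padB [ 0.5275 -0.0071  0.07  ] [-0.0299  0.0126]
knobtop [0.6379 0.0356 0.149 ] [0.0587 0.091 ]
armend [0.5819 0.0819 0.113 ] [-0.0099  0.1149]
axis [0.59112976 0.07854533]
```

Call:
{"fn": "move_arm", "kwargs": {"moves": [{"slide":[12,-32,0],"turn":0},{"slide":[25,-66,0],"turn":0},{"slide":[40,-100,0],"turn":0},{"slide":[52,-134,0],"turn":0},{"slide":[65,-168,0],"turn":0},{"slide":[71,-187,0],"turn":0},{"slide":[71,-187,0],"turn":0},{"slide":[71,-187,0],"turn":0},{"slide":[71,-187,0],"turn":0}], "jaw": 1}}

```text
t: 6.58
position: [0.6496, 0.0855, 0.2014]
orientation: [0.983, -0.184, -0.001, 0.001]
ft_force: [-0.5, -0.9, 0.6]
grip_width: 0.0001
grasp_force: 0.0
```

```bash
cat > g.py <<'E'
from h import *
import sys
s=env.read_state();q=s['orientation'];yaw=2*np.arctan2(q[1],q[0])
p=np.array([.5512,-.0293,-.3546]);ax=p[:2]+rot(p[2])@[0,.115]
M=np.array([[np.cos(yaw),np.sin(yaw)],[np.sin(yaw),-np.cos(yaw)]]) # rows e_x,e_y
r=rot(-p[2])@(s['position'][:2]-ax);psi=-np.arctan2(r[1],r[0])
print('t',s['t'],'z',s['position'][2],'yaw',yaw,'R',np.hypot(*r),'psi',np.degrees(psi),'grip',s['grip_width'])
F=rot(-p[2])@s['ft_force'][:2];t=np.array([-np.sin(psi),-np.cos(psi)]);print('Ftan',F@t,'Frad',F@r/np.hypot(*r))
if len(sys.argv)>1:
  for a in eval(sys.argv[1]):
    a=np.radians(a);X=ax+rot(p[2])@(.06*np.array([np.cos(a),-np.sin(a)]))
    print(round(np.degrees(a)),(M@(X-s['position'][:2])*1000).round(1))
E
python3 g.py "[-28]"
```

```text
t 6.5833 z 0.20143807105373976 yaw -0.3695121946890541 R 0.05886721619427482 psi -27.088123558380072 grip 9.363487576645696e-05
Ftan 0.7876642183941408 Frad -0.6472210553597004
-28 [ 0.5 -1.4]
```

Call:
{"fn": "move_arm", "kwargs": {"moves": [{"slide":[0,-1,30],"turn":0},{"slide":[0,-1,60],"turn":0},{"slide":[0,-1,78],"turn":0},{"slide":[0,-1,82],"turn":0},{"slide":[0,-1,82],"turn":0},{"slide":[0,-1,82],"turn":0}]}}

```text
t: 7.08
position: [0.6512, 0.0865, 0.1225]
orientation: [0.983, -0.184, 0.001, 0.0]
ft_force: [-0.4, -0.8, 0.9]
grip_width: 0.0
grasp_force: 0.0
```

```bash
python3 g.py "range(-16,129,12)"
```

```text
t 7.0833 z 0.12245389452301295 yaw -0.3704084604169603 R 0.060554205261383685 psi -27.90538127571113 grip 2.3436647563735674e-05
Ftan 0.7723228181490456 Frad -0.5336685895222337
-16 [ 4.3 11.7]
-4 [ 6.7 24.1]
8 [ 6.5 36.6]
20 [ 3.6 48.8]
32 [-1.7 60.2]
44 [-9.2 70.2]
56 [-18.7  78.4]
68 [-29.7  84.5]
80 [-41.7  88.1]
92 [-54.2  89.2]
104 [-66.7  87.6]
116 [-78.5  83.5]
128 [-89.2  77. ]
```

Call:
{"fn": "move_arm", "kwargs": {"moves": [{"slide":[4,12,1],"turn":0},{"slide":[7,24,1],"turn":0},{"slide":[7,37,1],"turn":0},{"slide":[4,49,1],"turn":0},{"slide":[-2,60,1],"turn":0},{"slide":[-9,70,1],"turn":0},{"slide":[-19,78,1],"turn":0},{"slide":[-30,85,1],"turn":0},{"slide":[-42,88,1],"turn":0}]}}

```text
t: 7.83
position: [0.5834, 0.0198, 0.1231]
orientation: [0.983, -0.184, 0.005, -0.001]
ft_force: [7.4, 1.4, -1.8]
grip_width: 0.0001
grasp_force: 3.3
```

```bash
python3 g.py "range(88,233,12)"
```

```text
t 7.8333 z 0.12309889014114195 yaw -0.37024053450886957 R 0.05925543315350984 psi 77.20331467079724 grip 5.001360511264826e-05
Ftan -7.1036067306459465 Frad -2.392570555097639
88 [-11.    2.4]
100 [-23.5   1.7]
112 [-35.6  -1.6]
124 [-46.8  -7.3]
136 [-56.5 -15.2]
148 [-64.4 -25. ]
160 [-70.1 -36.2]
172 [-73.3 -48.3]
184 [-73.9 -60.8]
196 [-72.  -73.2]
208 [-67.4 -84.9]
220 [-60.6 -95.4]
232 [ -51.7 -104.3]
```

Call:
{"fn": "move_arm", "kwargs": {"moves": [{"slide":[-8,1,0],"turn":0},{"slide":[-21,0,0],"turn":0},{"slide":[-33,-3,0],"turn":0},{"slide":[-44,-9,0],"turn":0},{"slide":[-54,-17,0],"turn":0},{"slide":[-62,-26,0],"turn":0},{"slide":[-67,-38,0],"turn":0},{"slide":[-71,-50,0],"turn":0},{"slide":[-71,-62,0],"turn":0},{"slide":[-69,-75,0],"turn":0},{"slide":[-65,-86,0],"turn":0},{"slide":[-58,-97,0],"turn":0}]}}

```text
t: 8.83
position: [0.5614, 0.1244, 0.1214]
orientation: [0.982, -0.186, 0.001, 0.005]
ft_force: [-3.5, -6.8, 0.4]
grip_width: 0.0001
grasp_force: 3.1
```

```bash
python3 g.py "range(220,365,12)"
```

```text
t 8.8333 z 0.12138009905144449 yaw -0.37507617140501076 R 0.05461959766323762 psi -143.2441184676604 grip 5.725266859673585e-05
Ftan -6.667707144098952 Frad -3.7701388274318552
220 [-2.3 -5.8]
232 [  6.5 -14.7]
244 [ 17.  -21.6]
256 [ 28.7 -26.1]
268 [ 41.1 -28.1]
280 [ 53.6 -27.5]
292 [ 65.8 -24.3]
304 [ 76.9 -18.6]
316 [ 86.7 -10.8]
328 [94.6 -1. ]
340 [100.4  10.1]
352 [103.7  22.2]
364 [104.3  34.7]
```

Call:
{"fn": "move_arm", "kwargs": {"moves": [{"slide":[9,-9,0],"turn":0},{"slide":[19,-16,0],"turn":0},{"slide":[31,-20,0],"turn":0},{"slide":[43,-22,0],"turn":0},{"slide":[56,-22,0],"turn":0},{"slide":[68,-18,0],"turn":0},{"slide":[79,-13,0],"turn":0},{"slide":[89,-5,0],"turn":0},{"slide":[97,5,0],"turn":0},{"slide":[103,16,0],"turn":0}]}}

```text
t: 9.67
position: [0.6485, 0.0832, 0.1207]
orientation: [0.983, -0.182, -0.003, -0.002]
ft_force: [-3.4, 6.8, -0.7]
grip_width: -0.0001
grasp_force: 3.0
```

```bash
python3 g.py "range(340,485,12)"; python3 - <<'E'
from cell import *
import cv2
b=snapshot('top');cv2.imwrite('pics/t3.png',cv2.resize(b[140:260,170:330],None,fx=5,fy=5,interpolation=2))
E
```

```text
t 9.6667 z 0.12072344636758126 yaw -0.3662207450493706 R 0.05753317854026747 psi -24.975385033554247 grip -0.000130708722339646
Ftan -7.058910819247389 Frad -2.831813099335236
340 [4.3 3.7]
352 [ 7.4 15.9]
364 [ 8.  28.4]
376 [ 6.  40.8]
388 [ 1.4 52.4]
400 [-5.5 62.9]
412 [-14.4  71.7]
424 [-24.9  78.5]
436 [-36.7  82.9]
448 [-49.1  84.8]
460 [-61.6  84.1]
472 [-73.7  80.8]
484 [-84.8  75. ]
```

View pics/t3.png

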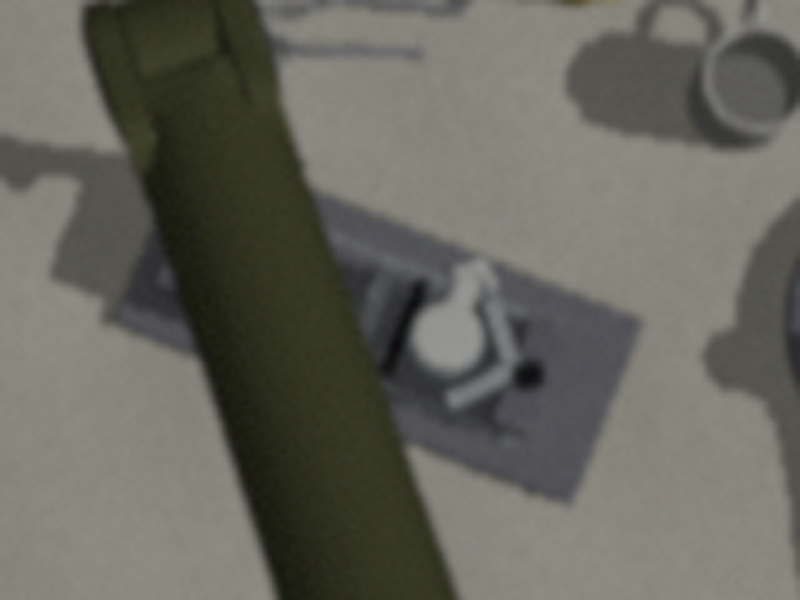

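Top picture: the jar is at (450,335) with its tab to the front at (475,270). The pad at (405,330) is reaching it. I continue in smaller steps.

Call:
{"fn": "move_arm", "kwargs": {"moves": [{"slide":[3,12,0],"turn":0},{"slide":[4,25,0],"turn":0},{"slide":[2,37,0],"turn":0},{"slide":[-3,49,0],"turn":0},{"slide":[-6,54,0],"turn":0},{"slide":[-10,59,0],"turn":0}]}}

```text
t: 10.22
position: [0.6226, 0.0307, 0.1224]
orientation: [0.983, -0.183, 0.003, -0.002]
ft_force: [5.2, 4.3, -1.4]
grip_width: -0.0
grasp_force: 2.9
```

```bash
python3 g.py "range(400,500,6)"
```

```text
t 10.2167 z 0.12243765963781203 yaw -0.36757243407446166 R 0.057208845965237363 psi 36.35185345055887 grip -2.307169074996136e-05
Ftan -6.704899085093411 Frad -0.7758153887596636
400 [-0.1  4.7]
406 [-4.3  9.3]
412 [-9.  13.5]
418 [-14.1  17.2]
424 [-19.5  20.3]
430 [-25.3  22.8]
436 [-31.2  24.7]
442 [-37.4  26. ]
448 [-43.6  26.6]
454 [-49.9  26.6]
460 [-56.2  25.9]
466 [-62.3  24.6]
472 [-68.3  22.6]
478 [-74.  20.]
484 [-79.4  16.9]
490 [-84.5  13.1]
496 [-89.1   8.9]
```

Call:
{"fn": "move_arm", "kwargs": {"moves": [{"slide":[-4,5,0],"turn":0},{"slide":[-9,9,0],"turn":0},{"slide":[-14,12,0],"turn":0},{"slide":[-19,16,0],"turn":0},{"slide":[-25,18,0],"turn":0},{"slide":[-31,20,0],"turn":0}]}}

```text
t: 10.72
position: [0.5887, 0.0218, 0.1232]
orientation: [0.983, -0.183, 0.006, -0.002]
ft_force: [8.6, 2.1, -2.2]
grip_width: -0.0001
grasp_force: 3.7
```

```bash
python3 g.py
```

```text
t 10.7167 z 0.12323225988364434 yaw -0.3688433664356096 R 0.05684333687179131 psi 72.15069865365342 grip -9.308545521743435e-05
Ftan -8.464649926383684 Frad -2.4720650826930823
```

Call:
{"fn": "move_arm", "kwargs": {"moves": [{"slide":[-6,1,0],"turn":0},{"slide":[-12,2,0],"turn":0}]}}

```text
t: 10.88
position: [0.5774, 0.0231, 0.1234]
orientation: [0.983, -0.184, 0.006, -0.001]
ft_force: [11.2, 2.3, -2.7]
grip_width: 0.0
grasp_force: 4.6
```

```bash
python3 g.py
```

```text
t 10.8833 z 0.12341236797312632 yaw -0.36971063803899473 R 0.057133886034431 psi 83.57830296854381 grip 3.230128010804812e-05
Ftan -10.293232182738171 Frad -4.961872998932637
```

Call:
{"fn": "move_arm", "kwargs": {"moves": [{"slide":[-5,0,0],"turn":0},{"slide":[-9,0,0],"turn":0}]}}

```text
t: 11.05
position: [0.5698, 0.0264, 0.1237]
orientation: [0.983, -0.184, 0.007, -0.002]
ft_force: [12.1, 2.0, -4.0]
grip_width: -0.0001
grasp_force: 5.3
```

```bash
python3 g.py
```

```text
t 11.05 z 0.1236808714370006 yaw -0.3698624342903527 R 0.05638568521894981 psi 91.95118631244425 grip -7.098773759039356e-05
Ftan -10.463610566967182 Frad -6.435735224156284
```

Call:
{"fn": "move_arm", "kwargs": {"moves": [{"slide":[-5,-1,0],"turn":0},{"slide":[-9,-2,0],"turn":0}]}}

```text
t: 11.22
position: [0.5632, 0.0313, 0.1238]
orientation: [0.983, -0.184, 0.008, -0.002]
ft_force: [15.7, 1.7, -6.6]
grip_width: 0.0003
grasp_force: 6.9
```

```bash
python3 g.py
```

```text
t 11.2167 z 0.12379976857506973 yaw -0.3702595740662357 R 0.054875885250570675 psi 100.32293357821817 grip 0.0002942630100672122
Ftan -12.591958954280358 Frad -9.462397433877953
```

Call:
{"fn": "move_arm", "kwargs": {"moves": [{"slide":[9,2,0],"turn":0},{"slide":[22,2,0],"turn":0},{"slide":[26,2,-20],"turn":0},{"slide":[26,2,-55],"turn":0},{"slide":[0,60,-90],"turn":0},{"slide":[-40,100,-90],"turn":0},{"slide":[-70,105,-90],"turn":0},{"slide":[-70,105,-90],"turn":0},{"slide":[-70,105,-90],"turn":0},{"slide":[-70,105,-90],"turn":0}]}}

```text
t: 12.05
position: [0.453, -0.0428, 0.212]
orientation: [0.983, -0.185, 0.002, 0.001]
ft_force: [0.1, 0.1, 0.3]
grip_width: 0.0003
grasp_force: 0.0
```

```bash
python3 - <<'E'
from h import *
import cv2
s=env.read_state();print(s['t'],s['position'],s['ft_force'])
k=calibration('wrist');a=snapshot('wrist')
cv2.imwrite('pics/w3.png',a);np.savez('w3.npz',**{q:np.array(k[q]) for q in k})
E
```

```text
12.05 [ 0.45300164 -0.04276592  0.2120345 ] [0.08568355 0.14127611 0.26302402]
```

View pics/w3.png

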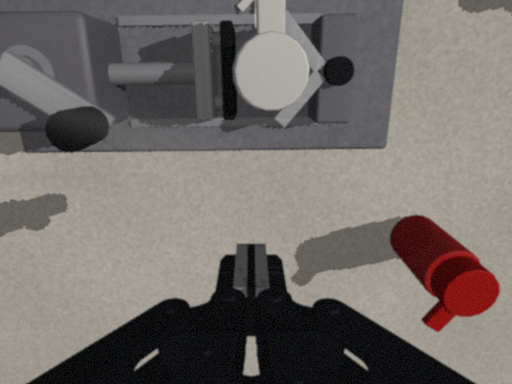

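```bash
python3 - <<'E'
from h import *
p=np.array([.5512,-.0293,-.3546])
def pt(n,z,u,f):
    X=ray(dict(np.load(f)),u,z);print(f,n,(rot(-p[2])@(X[:2]-p[:2])).round(4))
for n,z,u in [('cap',.128,(271,71)),('carL',.071,(193,75)),('carR',.071,(213,75)),('padL',.07,(222,70)),('padR',.07,(236,70)),('knob',.149,(80,130)),('tabbase',.124,(271,5))]: pt(n,z,u,'w3.npz')
for n,z,u in [('carL',.071,(133,150)),('carR',.071,(154,150)),('padL',.07,(167,150)),('padR',.07,(188,150))]: pt(n,z,u,'w2.npz')
E
```

```text
w3.npz cap [-0.0011 -0.0602]
w3.npz carL [-0.0026 -0.0017]
w3.npz carR [-0.0029 -0.0176]
w3.npz padL [ 0.0007 -0.0248]
w3.npz padR [ 0.0005 -0.0359]
w3.npz knob [-0.0329  0.0564]
w3.npz tabbase [ 0.0367 -0.0604]
w2.npz carL [0.006  0.0553]
w2.npz carR [0.0058 0.038 ]
w2.npz padL [0.0054 0.0274]
w2.npz padR [0.0052 0.01  ]
```

Wrist picture: cap at (271,71), tab straight to the front, jar seated in the V. The carriage-to-jar distance of 50.5 mm means about 7.5 mm of pad give, or roughly 30 N. That agrees with the crank force, about 9.3 N at the knob. The arm is clear of everything.

```bash
python3 -c "
from cell import order
print(order.hand_in())"
```

```text
the job is handed in; nothing more can be done
None
```

The jar is turned with its tab to the front and clamped against the back stop at an estimated 30 N. The arm is clear and the job is handed in; no verdict came back.

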